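Set the drag pointer of a pull tester to its index

ROBOT

A 6-joint arm with a two-finger parallel gripper is mounted at the origin on the work surface; the furniture and walls round the work are solid. World frame = base frame: x ahead of the robot, y to its left, z up, the work surface at z = 0. Lengths are in m, angles in rad, forces in N, time in s.
With the tool pointing down it reaches from about 0.275 to 0.825 m from the base axis. Payload 4.9 kg.
Tool frame: the origin (TCP) lies midway between the tips of the shut fingers; the grasp point (between the pads) lies 19 mm behind it (grip_point_offset is the distance from the TCP to the grasp point, in m); z points along the fingers, x is the direction in which the jaws open and shut, and the axes are right-handed (so a half turn about z gives the same grasp; the last joint's range is limited). The gripper opens to 85 mm and grips with 20 to 120 N. Pads are 22 mm wide; open, the fingers measure 114 mm over their backs; the gripper's body (76 mm by 85 mm) begins 54 mm behind the grasp point. The pads swing forward as they close: fully open they stand 13 mm farther back than shut.
Start: joints at [-1.395, 0.326, -0.193, 1.052, 0, 1.437], TCP at [0.168, -0.524, 0.231] pointing down, gripper open.
Joint ranges: [-2.65, 2.65], [-0.97, 1.79], [-1.3, 1.35], [-1.93, 2.1], [-1.47, 1.37], [-3.14, 3.14]. Speed limits (rad/s): [2.57, 2.57, 3.14, 3.14, 3.14, 3.14].

INTERFACE

Orientations are given as a rotation vector (axis times angle).
In Python, from cell import * gives the robot as it stands. Calls block until the motion is done:
- movep(position, orientation): joint-space move of the TCP to a pose.
- move_l(position, velocity=0.15, rot=None, until_force=None): straight line of the TCP; rot=None keeps the orientation; velocity is the mean speed in m/s. With until_force (N) it stops when the force on the tool has changed by that much, and returns True; else False.
- set_joints(angles): joint-space move.
- let_go() and grab(newtons=None): open the fingers fully, or close them until they stop; newtons is the grip in N (None keeps the last).
- sleep(seconds).
- ik(position, orientation): joint angles nearest the present ones, or None.
- get_state(): the state.
- grab_frame(name): name is "side" or "top"; returns a dict with "img" (400x640x3 uint8, red, green, blue), "fx", "fy", "cx", "cy" (pixels), "cam_to_world" (4x4, takes a point from camera to world coordinates). Camera axes: x right, y down, z forward; pixel columns grow to the right and rows downward; lengths in m; the calibration is good to about 2 mm. A picture is of the moment at which its call begins. There is no depth.
A pose or a line that the arm cannot do raises MotionError and nothing moves.
- sign_off(): hands the job in, once; it reports no verdict.
Trained networks look in the newest picture that a camera, given by its name, has taken for a name from the list of things; names that differ only in an ending like _2 or _b are one class to them, and where a whole thing is asked for, a point or a joint stands for the part that bears it (a point fixed in the world has none). Each returns a list of dicts, best first, with "score" (0 to 1); they miss things now and then, are a little off and sometimes report something else, mostly with a low value. They report only what shows in the picture. A call takes as long as a camera call.
- spot_in(camera, name): "centre" ([column, row] in pixels, amid what is visible of it).
- silhouettes(camera, name): "mask" (400x640 bool, what is visible of it) and "centre" ([column, row] in pixels, amid what is visible of it).
- tip_of(camera, name): "centre" ([column, row] in pixels: a listed point, or the origin of a listed thing).
The state is a dict: "clock": time; "q": joint angles; "joint_velocities": joint speeds; "tau": joint torques, N m; "position": TCP position; "eef_rot": TCP orientation; "contact_force": force on the tool from outside, world axes, zero at the start; "wrist_torque": the same for the moment, N m; "finger_gap": opening from 0.0 (shut) to 1.0 (fully open).
Only numpy, scipy, OpenCV 4.12 (cv2) and the standard library are available. Lean on these libraries where they do the work, as an engineer would, in place of code of your own. Each camera call takes 0.05 s, during which the arm holds its last target. There are 200 camera calls.

TASK

Give the bench pull tester its load check: slide its clear guard fully open, then pull the black grip out against the spring until the pointers stand between the two lugs of the index clip on the scale, and hold it there for a second. Do not pull past the clip, because the drag pointer stays at the highest reading and must not be touched. Keep hold of the grip and ease it slowly back home, never letting the spring snap it back, then slide the guard fully shut again, and leave the other things on the desk where they are.

Things in the scene. Friction and masses are not known exactly. Their poses are not given: they have to be found in the camera images.
- tester: the pull tester, a bench instrument bolted to the desk; grey steel base plate 190 x 275 x 12 mm. Origin: underside of the base, z up. The pull rod travels along its -y; its +y half carries a grey gauge head (88 x 128, top at z 76) with a white sloping scale in front (-x side, x -0.115 to -0.058). Two guard rails run along y at x -0.062 and +0.070, top at z 102, on posts at y +-0.127.
- guard_grip (a point): grip point of the guard's bar handle: a black bar 12 mm thick along the tester's y, 40 mm along its x, standing 25 mm above the clear panel; the point is its middle, 19 mm above the panel (panel top at z 98, bar top at z 127).
- guard (a joint): the clear sliding guard (panel 128 x 120 mm on the two rails, covers the pull grip from above): 0 fully shut, 0.120 m fully open; opens along the tester's +y. Stays where it is left (about 1.5 N friction).
- pull_grip (a point): centre of the black upright cross grip on the pull rod: 14 mm thick along the tester's y, 60 mm along x, from z 42 to z 88; this point is at z 68. The steel rod (12 mm) that carries it runs at z 36 into the gauge head; the head's face is 85 mm behind (+y) the grip.
- pull_rod (a joint): how far the pull rod is drawn out (m), 0 home to 0.045, along the tester's -y. A light spring (2 to 4 N) draws it home. The first 4 to 20 mm are slack, different each time and hidden in the head; then the gauge spring takes up and the force climbs by 1.5 N per mm.
- live_pointer (a joint): the live pointer (small steel bar on the upper half of the scale): 0.003 m for each newton on the gauge spring, 0 to 0.060; it moves along the tester's -y, 4.5 mm for each mm of rod beyond the slack, and falls back when the rod is eased back.
- live_tip (a point): the reading line of the live pointer (3 mm wide bar; the point is where it meets the drag pointer, so it compares directly with drag_tip along the tester's y).
- drag_pointer: the drag pointer (black bar 4 mm wide with a small pin, lower half of the scale): pushed along by the live pointer and left at the highest reading, same scale (0.003 m per N). Starts at 0.001 to 0.010 m. The instrument cannot draw it back. Body origin fixed to the bar, 23 mm up the slope from its tip and 48 mm along the tester's -y from it: use drag_tip for its place.
- drag_tip (a point): lower tip of the drag pointer, the end that comes to stand between the lugs of the index clip.
- index_clip: small U-shaped steel clip fixed on the lower edge of the scale, with two upright lugs that leave a 10 mm gap along the tester's y. Origin: on the drag tip's line, midway between the lugs; its axes are parallel to the tester's. It stands 27 to 42 mm (9 to 14 N) along the scale from zero.
- oil_bottle: bystander: small amber oil bottle with red spout, 43 mm across, 128 high mm; origin at its underside, loose
- go_gauge: bystander: steel plug gauge, 80 long, 14 thick mm; origin at its underside, loose
- brush: bystander: wooden bench brush, 175 long, 38 high mm; origin at its underside, loose
- tag: bystander: white plastic key tag, 58x26x8 mm; origin at its underside, loose

How it is judged:
By the outcome, as a careful person would: the job done as asked, in the order asked, and still so for the second after the job is handed in, with the robot touching nothing.
It also fails if it takes over 67 s, if anything falls off the work surface, if the arm or the gripper's body presses on something with over 40 N, if the wrist force passes 120 N, or if a joint passes its speed limit or range.

## Working session

There is one attempt and no reset: what is moved stays moved. The work goes in short steps, each a Python script; the robot and the scene stay as the last script left them, time stands still between calls to the robot, and variables do not carry over. Pictures are saved under pics/ and viewed, about 8 in all and at most 12, crops included, and the job is handed in when it is done.

```bash
ls; mkdir -p pics
cat > h.py <<'E'
from cell import *
import numpy as np, cv2
from scipy.spatial.transform import Rotation as R
def save(cam,name,crop=None,scale=1):
    f=grab_frame(cam); im=f["img"][:,:,::-1]
    if crop: im=im[crop[1]:crop[3],crop[0]:crop[2]]
    cv2.imwrite("pics/"+name,cv2.resize(im,None,fx=scale,fy=scale,interpolation=cv2.INTER_CUBIC)); return f
def ray(f,p):
    T=np.array(f["cam_to_world"]); d=T[:3,:3]@[(p[0]-f["cx"])/f["fx"],(p[1]-f["cy"])/f["fy"],1]
    return T[:3,3],d/np.linalg.norm(d)
def atz(f,p,z):
    o,d=ray(f,p); return o+d*(z-o[2])/d[2]
def tri(rs):
    A=sum(np.eye(3)-np.outer(d,d) for o,d in rs); b=sum((np.eye(3)-np.outer(d,d))@o for o,d in rs)
    x=np.linalg.solve(A,b); return x,[round(float(np.linalg.norm(np.cross(x-o,d))),4) for o,d in rs]
def proj(f,X):
    T=np.linalg.inv(np.array(f["cam_to_world"])); c=T[:3,:3]@X+T[:3,3]
    return np.array([f["fx"]*c[0]/c[2]+f["cx"],f["fy"]*c[1]/c[2]+f["cy"]])
E
python3 - <<'E'
from h import *
np.set_printoptions(precision=4,suppress=True)
F={c:save(c,c+"0.png") for c in("side","top")}
for c in F: print(c,F[c]["fx"],np.array(F[c]["cam_to_world"]))
for n in ["tester","guard_grip","pull_grip","live_tip","drag_tip","index_clip","oil_bottle","go_gauge","brush","tag"]:
    rs=[]
    for c in F:
        t=tip_of(c,n); print(n,c,[(np.round(x["centre"],1).tolist(),round(x["score"],2)) for x in t[:2]])
        if t: rs.append(ray(F[c],t[0]["centre"]))
    if len(rs)==2: print("   ",*tri(rs))
s=get_state(); print(s["clock"],s["position"],s["eef_rot"],s["contact_force"])
E
```

```text
pics
side 480.40071051221713 [[ 0.9552 -0.1597  0.2494  0.2979]
 [-0.2961 -0.5213  0.8003 -0.7701]
 [ 0.0022 -0.8383 -0.5452  0.6075]
 [ 0.      0.      0.      1.    ]]
top 377.9931977016432 [[ 0.0181 -0.9833  0.1809  0.3837]
 [-0.9996 -0.0221 -0.0202 -0.0167]
 [ 0.0239 -0.1804 -0.9833  0.9198]
 [ 0.      0.      0.      1.    ]]
tester side [([300.8, 206.2], 0.95)]
tester top [([270.7, 211.5], 0.77)]
    [0.5328 0.0867 0.0027] [0.0048, 0.0048]
guard_grip side [([302.0, 174.1], 0.6)]
guard_grip top []
pull_grip side [([362.6, 212.6], 0.2)]
pull_grip top []
live_tip side [([362.4, 210.0], 0.27)]
live_tip top [([387.6, 163.7], 0.46)]
    [ 0.5921 -0.1663  0.1557] [0.0185, 0.0185]
drag_tip side [([256.8, 184.7], 0.62), ([245.9, 180.3], 0.5)]
drag_tip top [([221.3, 249.7], 0.51)]
    [0.4465 0.198  0.0087] [0.0142, 0.0142]
index_clip side [([243.9, 185.2], 0.6), ([310.7, 201.9], 0.24)]
index_clip top [([233.3, 247.7], 0.59)]
    [0.4314 0.1682 0.0298] [0.0051, 0.0051]
oil_bottle side [([409.0, 281.7], 0.96), ([304.8, 173.0], 0.68)]
oil_bottle top []
go_gauge side [([305.2, 258.0], 0.59)]
go_gauge top [([339.9, 224.5], 0.45)]
    [ 0.4989 -0.0826 -0.0007] [0.0011, 0.0011]
brush side [([362.5, 211.8], 0.7)]
brush top [([295.6, 154.5], 0.77)]
    [ 0.6703  0.0323 -0.0014] [0.0057, 0.0057]
tag side [([353.9, 249.3], 0.59)]
tag top [([340.8, 184.3], 0.58)]
    [ 0.6001 -0.0839 -0.0022] [0.0015, 0.0015]
1.1 [ 0.1677 -0.5238  0.2313] [-2.5376  1.8521  0.0001] [-0.4403  0.5893  0.5966]
```

```bash
python3 -c "
import cv2
a=cv2.imread('pics/side0.png')[110:310,180:460];b=cv2.imread('pics/top0.png')[110:310,180:400]
cv2.imwrite('pics/s1.png',cv2.resize(a,None,fx=2.8,fy=2.8,interpolation=2));cv2.imwrite('pics/t1.png',cv2.resize(b,None,fx=3,fy=3,interpolation=2))"
```

```text
(no output)
```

View pics/s1.png

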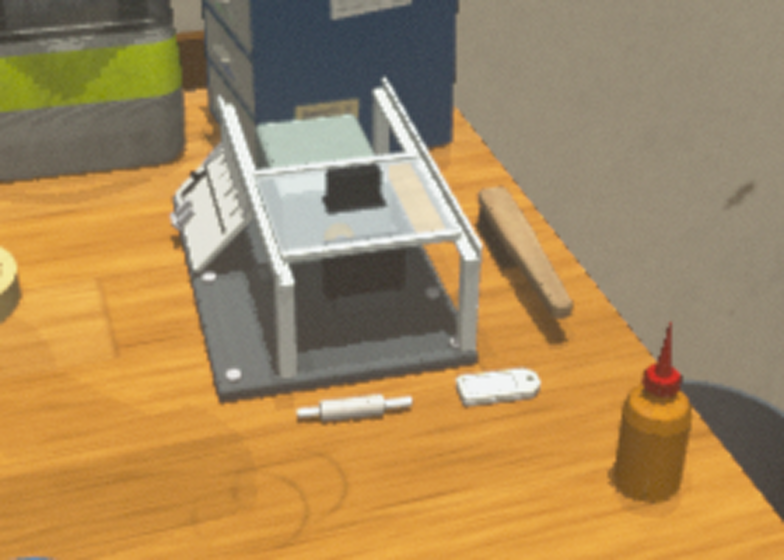

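View pics/t1.png

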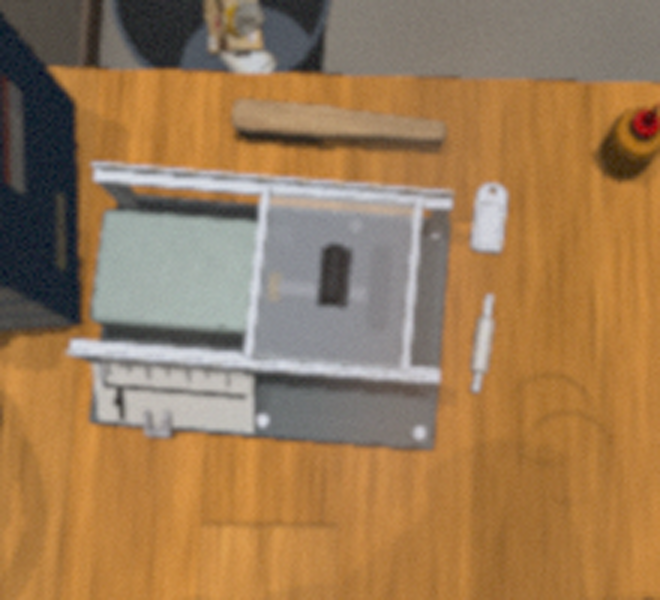

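The side view shows the tester with its guard shut: the handle is at about (306,177) full-frame, and the pull grip is under the panel at about (310,207). In the top view the handle is at about (291,202), the clip at about (233,250) and the drag pointer at about (220,245). Next I fit the tester pose.

```bash
cat > fit.py <<'E'
from h import *
from scipy.optimize import least_squares
np.set_printoptions(precision=4,suppress=True)
F={c:grab_frame(c) for c in("side","top")}
S=lambda u,v:np.array([u/2.8+180,v/2.8+110]); T=lambda u,v:np.array([u/3+180,v/3+110])
def W(p,X): 
    c,s=np.cos(p[2]),np.sin(p[2]); return np.array([p[0]+c*X[0]-s*X[1],p[1]+s*X[0]+c*X[1],X[2]])
def obs(L): return [("side",(-.095,-.1375,.012),S(219,392)),("side",(.095,-.1375,.012),S(476,353)),
 ("top",(-.095,-.1375,.012),T(434,447)),("top",(-.095,.1375,.012),T(92,420)),
 ("top",(-.062,-L,.102),T(440,375)),("top",(-.062,L,.102),T(70,347)),("top",(.07,-L,.102),T(453,200)),("top",(.07,L,.102),T(95,170)),
 ("side",(-.062,-L,.102),S(284,281)),("side",(.07,-L,.102),S(471,252)),("side",(-.062,L,.102),S(225,101)),("side",(.07,L,.102),S(382,82))]
def res(p): return np.concatenate([proj(F[c],W(p,X))-o for c,X,o in obs(p[3])])
r=least_squares(res,[.53,.087,0,.132],loss="soft_l1"); print(r.x); print(res(r.x).reshape(-1,2))
p=r.x
def loc(X): c,s=np.cos(p[2]),np.sin(p[2]); d=np.array(X)-[p[0],p[1],0]; return np.array([c*d[0]+s*d[1],-s*d[0]+c*d[1],d[2]])
print("handle top(side)",loc(atz(F["side"],S(354,168),.127)),"(top)",loc(atz(F["top"],T(335,250),.127)))
for n,a,z in [("panel edges",[T(265,190),T(419,205),T(250,355),T(408,370)],.1)]: print(n,[loc(atz(F["top"],x,z)) for x in a])
print("pullgrip dark top-view",[loc(atz(F["top"],T(*x),.088)) for x in [(365,250),(388,250),(365,330),(388,330)]])
print("pullgrip side top edge",[loc(atz(F["side"],S(*x),.088)) for x in [(323,250),(406,240)]])
print("cabinet foot",atz(F["side"],S(452,145),0),loc(atz(F["side"],S(452,145),0)),"top view edge foot?",loc(atz(F["top"],T(78,325),0)),loc(atz(F["top"],T(75,105),0)))
for n in("guard_grip","guard","pull_grip","pull_rod"):
  for c in F:
    print(n,c,[(np.round(m["centre"],1).tolist(),int(m["mask"].sum()),round(m["score"],2)) for m in silhouettes(c,n)[:2]],[(np.round(m["centre"],1).tolist(),round(m["score"],2)) for m in tip_of(c,n)[:2]])
np.save("pose.npy",p)
E
python3 fit.py
```

```text
[ 0.5304  0.0815 -0.0725  0.1339]
[[ 6.4309 -0.7827]
 [ 8.0759 -0.2565]
 [ 1.0776 -4.4869]
 [-0.0358 -6.1655]
 [ 0.2804  2.1459]
 [ 0.1634 -0.0131]
 [ 1.1389  1.5055]
 [ 0.5592  0.2092]
 [-1.9654 -2.4962]
 [-0.6508 -0.8333]
 [-0.5757 -1.9365]
 [-1.1977 -0.7644]]
handle top(side) [ 0.0081 -0.0498  0.127 ] (top) [ 0.022  -0.0498  0.127 ]
panel edges [array([0.0678, 0.0087, 0.1   ]), array([ 0.0675, -0.1063,  0.1   ]), array([-0.0556,  0.0053,  0.1   ]), array([-0.0558, -0.1096,  0.1   ])]
pullgrip dark top-view [array([ 0.0321, -0.0692,  0.088 ]), array([ 0.0337, -0.0863,  0.088 ]), array([-0.028 , -0.0752,  0.088 ]), array([-0.0264, -0.0921,  0.088 ])]
pullgrip side top edge [array([-0.0235, -0.0912,  0.088 ]), array([ 0.0365, -0.0917,  0.088 ])]
cabinet foot [0.6972 0.2576 0.    ] [0.1536 0.1877 0.    ] top view edge foot? [-0.034   0.1608  0.    ] [0.151  0.1903 0.    ]
guard_grip side [([305.2, 186.0], 2053, 0.85)] [([305.1, 177.1], 0.76)]
guard_grip top [([292.0, 202.1], 3144, 0.74)] [([293.1, 202.8], 0.77)]Traceback (most recent call last):
  File "fit.py", line 23, in <module>
    print(n,c,[(np.round(m["centre"],1).tolist(),int(m["mask"].sum()),round(m["score"],2)) for m in silhouettes(c,n)[:2]],[(np.round(m["centre"],1).tolist(),round(m["score"],2)) for m in tip_of(c,n)[:2]])
                                                                                                                                                                                           ~~~~~~^^^^^
ValueError: it knows: brush, drag_pointer, drag_tip, go_gauge, guard_grip, index_clip, live_tip, oil_bottle, pull_grip, tag, tester
```

View pics/side0.png

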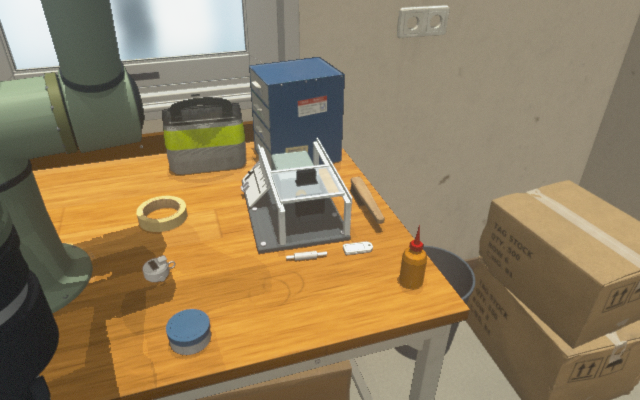

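Base plate seems off-centre in x relative to the tester origin. I'll refit with that offset free.

```bash
sed -i 's/def obs(L)/def obs(L,b)/; s/obs(p\[3\])/obs(p[3],p[4])/; s/(-\.095,/(b-.095,/g; s/(\.095,/(b+.095,/; s/,0,\.132\]/,0,.132,-.01]/; s/"guard_grip","guard","pull_grip","pull_rod"/"guard_grip","pull_grip"/' fit.py; python3 fit.py
```

```text
[ 0.5325  0.082  -0.0641  0.1335 -0.0159]
[[-0.0426  0.2412]
 [ 1.8657  0.2181]
 [ 0.7275  0.879 ]
 [-0.8184  0.16  ]
 [ 0.1751  0.6734]
 [ 0.3512 -0.4206]
 [ 0.5382  0.0702]
 [ 0.2425 -0.2198]
 [-0.339  -2.8597]
 [ 0.6868 -1.4866]
 [-0.1667 -1.9243]
 [-0.9057 -0.9551]]
handle top(side) [ 0.0057 -0.0504  0.127 ] (top) [ 0.0195 -0.0506  0.127 ]
panel edges [array([0.0659, 0.0075, 0.1   ]), array([ 0.0645, -0.1075,  0.1   ]), array([-0.0576,  0.0051,  0.1   ]), array([-0.0587, -0.1097,  0.1   ])]
pullgrip dark top-view [array([ 0.0294, -0.0701,  0.088 ]), array([ 0.0309, -0.0872,  0.088 ]), array([-0.0307, -0.0756,  0.088 ]), array([-0.0292, -0.0925,  0.088 ])]
pullgrip side top edge [array([-0.0263, -0.0916,  0.088 ]), array([ 0.0337, -0.0926,  0.088 ])]
cabinet foot [0.6972 0.2576 0.    ] [0.1531 0.1858 0.    ] top view edge foot? [-0.0347  0.1604  0.    ] [0.1506 0.1884 0.    ]
guard_grip side [([304.3, 184.7], 2128, 0.66)] [([304.4, 174.5], 0.8)]
guard_grip top [([294.4, 205.5], 3079, 0.85)] [([289.2, 204.1], 0.62)]
pull_grip side [([310.2, 208.9], 614, 0.86)] [([310.1, 206.8], 0.94)]
pull_grip top [([289.6, 200.4], 3027, 0.21)] [([388.6, 162.6], 0.32)]
```

```bash
cat >> h.py <<'E'
P=np.load("pose.npy")
def W(X): c,s=np.cos(P[2]),np.sin(P[2]); return np.array([P[0]+c*X[0]-s*X[1],P[1]+s*X[0]+c*X[1],X[2]])
def loc(X): c,s=np.cos(P[2]),np.sin(P[2]); d=np.array(X)-[P[0],P[1],0]; return np.array([c*d[0]+s*d[1],-s*d[0]+c*d[1],d[2]])
def rot(sg=1):
    y=np.array([-np.sin(P[2]),np.cos(P[2]),0])*sg; z=np.array([0,0,-1.]); return R.from_matrix(np.stack([y,np.cross(z,y),z],1)).as_rotvec()
YD=np.array([-np.sin(P[2]),np.cos(P[2]),0])
def fy(): return float(np.dot(get_state()["contact_force"],YD))
def st(m=""):
    s=get_state(); print(m,"t=%.2f"%s["clock"],"loc",np.round(loc(s["position"]),4),"F",np.round(s["contact_force"],2),"gap %.3f"%s["finger_gap"])
E
python3 - <<'E'
from h import *
for sg in(1,-1): print(sg,ik(W((.004,-.05,.24)),rot(sg)),ik(W((.004,.07,.101)),rot(sg)))
f=grab_frame("side"); print("bottle",atz(f,(409,281.7),0)); print("pg",loc(atz(f,(310.1,206.8),.068)))
E
```

```text
1 [-0.07856302  0.29129245 -0.21893057  1.06057331  0.         -0.0144436 ] [ 1.41842714e-01  4.66551354e-01 -3.40415655e-01  7.63829318e-01
  4.44089210e-16  2.05962134e-01]
-1 [-7.85630156e-02  2.91292448e-01 -2.18930570e-01  1.06057331e+00
  4.44089210e-16  3.12714906e+00] [ 0.14184271  0.46655135 -0.34041565  0.76382932  0.         -2.93563052]
bottle [ 0.6596611 -0.2024323  0.       ]
pg [ 0.00259795 -0.0952608   0.068     ]
```

Run:
```python
from h import *
r=rot(1); y0=-.050
movep(W((.004,y0,.22)),r); st("above")
move_l(W((.004,y0,.103)),.12); st("down")
grab(30); st("grip")
print(move_l(W((.004,y0+.112,.103)),.07)); st("opened")
print(move_l(W((.004,y0+.130,.103)),.02,until_force=8)); st("stop")
save("side","s2.png",(220,120,420,270),4)
```

```text
above t=4.37 loc [ 0.0042 -0.0508  0.22  ] F [-0.86 -0.32 -0.1 ] gap 0.996
down t=5.49 loc [ 0.0046 -0.05    0.1037] F [-0.09 -0.42  0.84] gap 0.998
grip t=6.15 loc [ 0.0041 -0.0499  0.1032] F [-0.65  0.5   2.9 ] gap 0.136
False
opened t=7.90 loc [0.0036 0.0587 0.1032] F [ -3.34 -13.51   8.81] gap 0.137
True
stop t=8.24 loc [0.0036 0.0585 0.1032] F [ 0.38 -2.5   3.43] gap 0.133
```

View pics/s2.png

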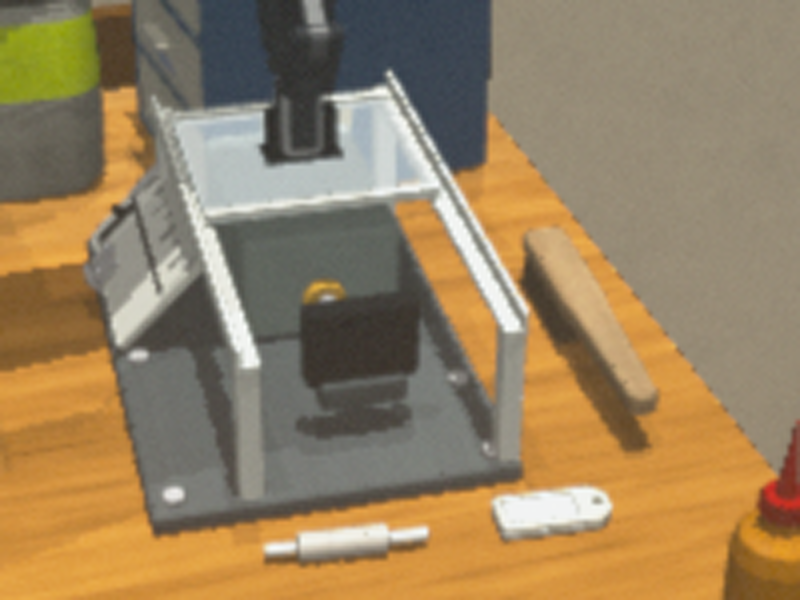

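The guard looks nearly open, but the force stop tripped on a transient: the handle is at y 0.0585 and I expected about 0.070. I'll push again from rest.

Run:
```python
from h import *
st("rest"); s=get_state(); print(np.round(s["tau"],2),np.round(s["wrist_torque"],2))
for y in (.062,.066,.070,.074):
    h=move_l(W((.004,y,.103)),.02,until_force=10); st("cmd %.3f %s"%(y,h))
    if h: break
sleep(.3); st("rest"); s=get_state(); print(np.round(s["tau"],2),np.round(s["wrist_torque"],2))
```

```text
rest t=8.29 loc [0.0036 0.0584 0.1032] F [-0.   -2.05  3.59] gap 0.133
[  0.95 -45.17  21.4   -0.06  -0.     0.21] [ 0.18 -0.05  0.26]
cmd 0.062 True t=8.52 loc [0.0036 0.0584 0.1032] F [-1.31 -3.63  4.18] gap 0.132
rest t=8.82 loc [0.0036 0.0584 0.1032] F [-0.16  0.67  3.88] gap 0.134
[ -0.11 -45.28  21.08   0.23  -0.7    0.21] [ 0.73 -0.13  0.19]
```

Run:
```python
from h import *
f=save("top","t2.png",(190,110,350,270),4); g=grab_frame("side")
c=lambda u,v:(u/4+220,v/4+120)
print("panel front/rear",[np.round(loc(atz(g,c(*x),.1)),4) for x in [(207,215),(438,190),(178,120),(393,92)]])
S=lambda u,v:(u/2.8+180,v/2.8+110)
print("initial side",[np.round(loc(atz(g,S(*x),.1)),4) for x in [(280,248),(458,234),(255,172),(415,158)]])
print("init tip",[np.round(loc(atz(g,x,.117)),4) for x in [(304.4,174.5),(305.1,177.1)]],[np.round(loc(atz(f,x,.117)),4) for x in [(293.1,202.8),(289.2,204.1)]])
```

```text
panel front/rear [array([-0.0579, -0.0032,  0.1   ]), array([ 0.0664, -0.0056,  0.1   ]), array([-0.0563,  0.1061,  0.1   ]), array([0.0713, 0.1122, 0.1   ])]
initial side [array([-0.0581, -0.1002,  0.1   ]), array([ 0.0661, -0.1114,  0.1   ]), array([-0.0577,  0.0066,  0.1   ]), array([ 0.065 , -0.0005,  0.1   ])]
init tip [array([ 0.0015, -0.0502,  0.117 ]), array([ 0.0006, -0.0605,  0.117 ])] [array([ 0.0011, -0.0549,  0.117 ]), array([-0.0025, -0.0468,  0.117 ])]
```

View pics/t2.png

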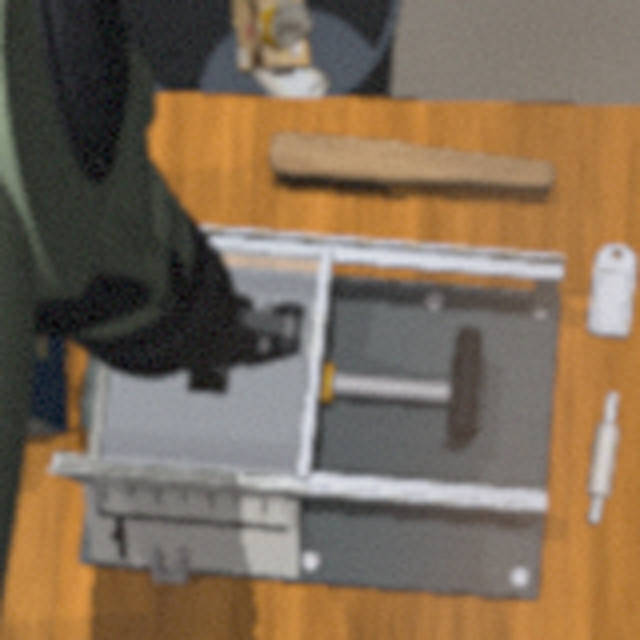

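In the top view the guard front edge is at about (271,174)–(266,228) and the rod and grip are exposed. The panel moved about 0.108 m and met a hard stop. To tell the guard's own stop from an arm collision, I'll release and check that the open gripper moves on freely.

Run:
```python
from h import *
let_go(); sleep(.2); st("released")
for y in (.064,.070,.076):
    h=move_l(W((.004,y,.103)),.03,until_force=6); st("cmd %.3f %s"%(y,h))
    if h: break
```

```text
released t=9.82 loc [0.0034 0.0577 0.1031] F [-0.3   0.11 -0.28] gap 0.995
cmd 0.064 False t=10.18 loc [0.004  0.0643 0.103 ] F [ 0.62 -1.03  0.09] gap 1.001
cmd 0.070 False t=10.53 loc [0.004  0.0702 0.103 ] F [ 0.11 -0.18  0.3 ] gap 0.999
cmd 0.076 False t=10.88 loc [0.004  0.0762 0.103 ] F [0.41 0.51 0.19] gap 1.001
```

It moves freely, so the stop at handle y≈0.058 is the guard's own end of travel: fully open. Next I locate the pull grip and measure the pointers.

Run:
```python
from h import *
move_l(W((.004,.06,.2)),.2)
f={c:grab_frame(c) for c in("side","top")}
for n in ("pull_grip","guard_grip"):
    rs=[]
    for c in f:
        t=tip_of(c,n); print(n,c,[(np.round(x["centre"],1).tolist(),round(x["score"],2)) for x in t[:2]])
        if t: rs.append(ray(f[c],t[0]["centre"])); print(loc(atz(f[c],t[0]["centre"],.068 if n[0]=="p" else .117)))
    if len(rs)==2: X,e=tri(rs); print("tri",np.round(loc(X),4),e)
print("t2 top",[np.round(loc(atz(f["top"],(u/4+190,v/4+110),.088)),4) for u,v in[(452,388),(484,388),(465,328),(462,448)]])
print("s2 side",[np.round(loc(atz(f["side"],(u/4+220,v/4+120),.088)),4) for u,v in[(300,303),(418,293)]])
movep(W((.002,-.085,.16)),rot(1)); st("above grip")
save("side","s3.png",(220,120,420,270),4)
```

```text
pull_grip side [([309.0, 201.9], 0.69)]
[ 0.00448782 -0.07761749  0.068     ]
pull_grip top [([307.9, 207.0], 0.88)]
[ 0.00304541 -0.08624422  0.068     ]
tri [ 0.0022 -0.0864  0.074 ] [0.0002, 0.0002]
guard_grip side [([293.2, 153.4], 0.74)]
[-0.00223011  0.04349727  0.117     ]
guard_grip top []
t2 top [array([-0.0013, -0.0759,  0.088 ]), array([ 0.0002, -0.0936,  0.088 ]), array([ 0.0334, -0.08  ,  0.088 ]), array([-0.0344, -0.0844,  0.088 ])]
s2 side [array([-0.0244, -0.079 ,  0.088 ]), array([ 0.035 , -0.0836,  0.088 ])]
above grip t=12.47 loc [ 0.002  -0.0852  0.1599] F [-0.04  0.37 -0.89] gap 0.996
```

View pics/s3.png

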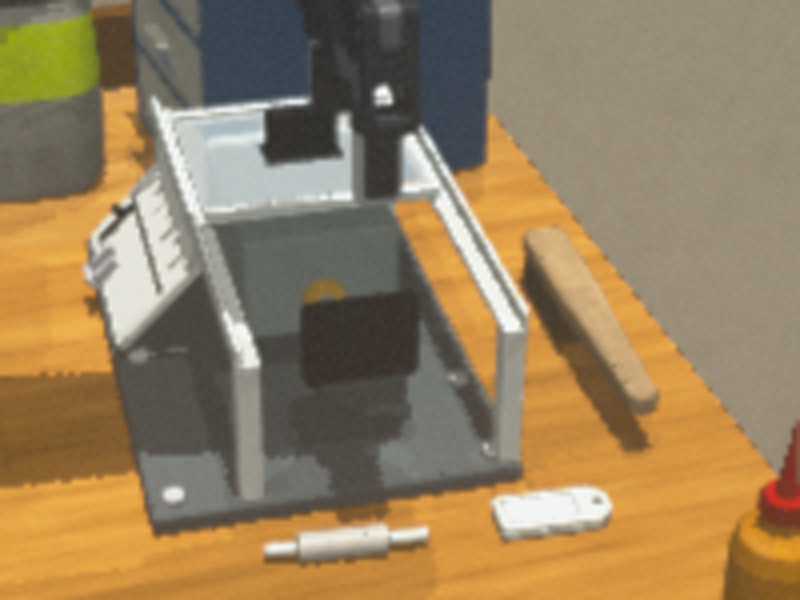

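The guard is open with its handle at about (295,154), and the gripper is above the exposed grip. The drag pointer is at about (250,172) and the clip at about (244,186). Next I grip and take an averaged view of the scale.

```bash
cat >> h.py <<'E'
SC=(232,145,290,215); TC=(200,215,280,265)
def avg(cam,n=4):
    fs=[grab_frame(cam) for _ in range(n)]; f=dict(fs[0]); f["img"]=np.mean([x["img"] for x in fs],0); return f
def scale_pic(name,n=4):
    f={c:avg(c,n) for c in("side","top")}
    a=f["side"]["img"][SC[1]:SC[3],SC[0]:SC[2],::-1]; b=f["top"]["img"][TC[1]:TC[3],TC[0]:TC[2],::-1]
    a=cv2.resize(a,None,fx=6,fy=6,interpolation=2); b=cv2.resize(b,None,fx=5,fy=5,interpolation=2)
    o=np.zeros((max(len(a),len(b)),a.shape[1]+b.shape[1],3)); o[:len(a),:a.shape[1]]=a; o[:len(b),a.shape[1]:]=b
    cv2.imwrite("pics/"+name,np.clip(o*1.2,0,255)); return f
E
python3 - <<'E'
from h import *
import pickle
move_l(W((.002,-.086,.049)),.1,until_force=15); st("down")
grab(40); sleep(.2); st("grip")
f=scale_pic("sc0.png"); pickle.dump(f,open("f0.pkl","wb"))
for c in f:
  for n in ("drag_tip","index_clip","live_tip"): print(c,n,[(np.round(x["centre"],1).tolist(),round(x["score"],2)) for x in tip_of(c,n)[:2]])
st()
E
```

```text
down t=13.78 loc [ 0.0026 -0.086   0.0496] F [-0.04 -0.2   0.8 ] gap 1.001
grip t=14.63 loc [ 0.0021 -0.0857  0.0492] F [-1.68  1.9   4.72] gap 0.157
side drag_tip [([244.8, 182.3], 0.36)]
side index_clip [([244.8, 184.7], 0.45)]
side live_tip [([306.2, 259.2], 0.41)]
top drag_tip []
top index_clip []
top live_tip []
 t=15.33 loc [ 0.0021 -0.0858  0.0492] F [-1.39  2.04  5.2 ] gap 0.158[ WARN:0@12.950] global loadsave.cpp:1063 imwrite_ Unsupported depth image for selected encoder is fallbacked to CV_8U.
```

View pics/sc0.png

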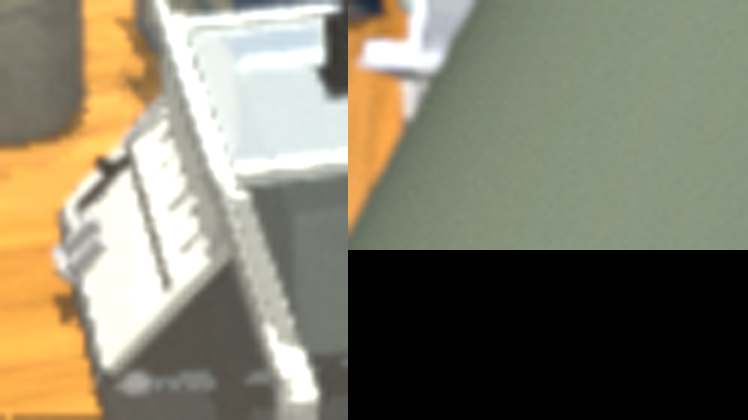

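The top view is blocked by the arm, so only the side view shows the scale: bar from about (254,170) to (245,179), clip at about (246,186). I'll rectify the scale plane to metric coordinates in both views, using the earlier top frame.

Run:
```python
from h import *
import pickle
F=pickle.load(open("f0.pkl","rb")); s,t=F["side"],F["top"]
sp=lambda u,v:(u/6+232,v/6+145); tp=lambda u,v:(u/3+180,v/3+110)
for n,a,b in [("lowfront",sp(105,372),tp(255,433)),("slotA",sp(133,150),tp(127,390)),("slotB",sp(167,290),tp(245,397)),("clip",sp(82,248),tp(158,424)),("bartip",sp(76,210),tp(121,417))]:
    X,e=tri([ray(s,a),ray(t,b)]); print(n,np.round(loc(X),4),e)
```

```text
lowfront [-0.1095  0.0057  0.0181] [0.0005, 0.0005]
slotA [-0.0854  0.101   0.0541] [0.0018, 0.0018]
slotB [-0.0841  0.0129  0.0452] [0.0003, 0.0003]
clip [-0.1087  0.0806  0.0256] [0.001, 0.001]
bartip [-0.1066  0.11    0.0251] [0.0001, 0.0001]
```

```bash
cat >> h.py <<'E'
_d=np.array([.0245,.030]); _d/=np.linalg.norm(_d); _n=np.array([-_d[1],_d[0]])
def rect(f,img,y0=.0,y1=.13,L=.05,off=.002,k=5):  # rows: up the slope; cols: y decreasing to the right
    ys=y1-np.arange(0,int((y1-y0)*1000*k))/1000/k; ss=L-.008-np.arange(0,int(L*1000*k))/1000/k
    M=np.zeros((len(ss),len(ys),2),np.float32)
    Q=[]; 
    for (yy,s) in [(y1,ss[0]),(ys[-1],ss[0]),(ys[-1],ss[-1]),(y1,ss[-1])]:
        b=np.array([-.1095,.0181])+_d*s+_n*off; Q.append(proj(f,W((b[0],yy,b[1]))))
    w,h=len(ys),len(ss); H=cv2.getPerspectiveTransform(np.float32([[0,0],[w-1,0],[w-1,h-1],[0,h-1]]),np.float32(Q))
    return cv2.warpPerspective(img.astype(np.float32),H,(w,h),flags=cv2.INTER_CUBIC|cv2.WARP_INVERSE_MAP)
E
python3 - <<'E'
from h import *
import pickle
F=pickle.load(open("f0.pkl","rb"))
a=rect(F["top"],cv2.imread("pics/top0.png")); b=rect(F["side"],F["side"]["img"][:,:,::-1])
o=np.vstack([a,b])*1.2
for mm in range(0,130,10): x=(130-mm)*5; cv2.line(o,(x,0),(x,6),(0,0,255),1); cv2.line(o,(x,250),(x,256),(0,0,255),1)
cv2.imwrite("pics/r0.png",np.clip(o,0,255).astype(np.uint8))
E
```

```text
(no output)
```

View pics/r0.png

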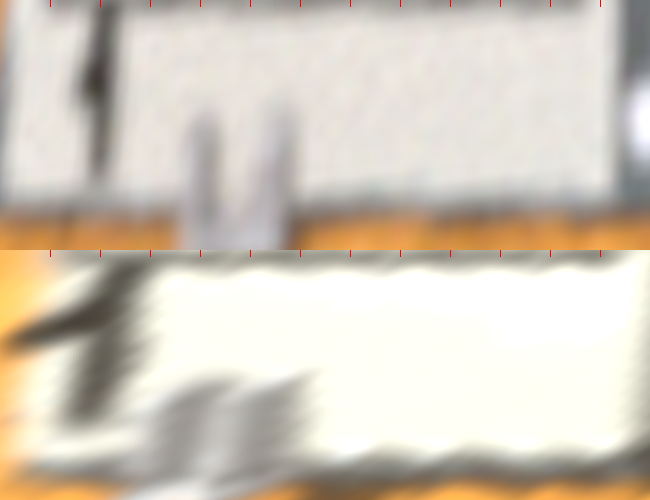

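Clear measurement: rectified at 5 px/mm in the top view, the drag tip is at column ≈98 and the lugs at about 203 and 273, so the drag pointer must advance about 28 mm. I'll pull in small steps, logging force to find the slack.

```bash
cat >> h.py <<'E'
def fmean(n=6):
    v=[]
    for _ in range(n): v.append(fy()); sleep(.02)
    return float(np.mean(v))
def gray(f): return rect(f,f["img"]).mean(2)
E
python3 - <<'E'
from h import *
import pickle
F=pickle.load(open("f0.pkl","rb"))
a=rect(F["top"],cv2.imread("pics/top0.png")).mean(2)
print("bar",[(r,int(50+np.argmin(a[r:r+15,50:150].mean(0)))) for r in range(100,170,15)])
for r in range(125,185,15):
    q=a[r:r+15].mean(0); w=lambda l,h:(lambda d:round(float((d*np.arange(l,h)).sum()/d.sum()),1))(np.clip(np.percentile(q[l:h],80)-q[l:h],0,None)); print("lugs",r,w(180,232),w(245,305),"bar",w(75,130))
base=fmean(); p0=loc(get_state()["position"]); y=-.0857; log=[]
for i in range(26):
    y-=.001; move_l(W((.0021,y,.0492)),.012); f=fmean(); pos=loc(get_state()["position"])[1]; log.append((pos,f)); 
    if len(log)>3 and f-np.median([l[1] for l in log[:4]])>5.5: break
print("base",base); print(np.round(np.array(log)*[1000,1],2).tolist())
st(); f=avg("side",8); pickle.dump(f,open("f1.pkl","wb"))
E
```

```text
bar [(100, 101), (115, 101), (130, 101), (145, 99), (160, 98)]
lugs 125 205.0 283.8 bar 101.7
lugs 140 206.6 283.5 bar 100.9
lugs 155 206.7 280.8 bar 99.7
lugs 170 206.2 277.9 bar 98.3
base 2.3766146723309967
[[-86.7, 2.08], [-87.79, 1.66], [-88.7, 2.35], [-89.47, 3.7], [-90.16, 4.8], [-90.79, 6.07], [-91.51, 7.12], [-92.19, 8.17]]
 t=18.23 loc [ 0.0021 -0.0922  0.0492] F [0.28 8.27 5.89] gap 0.159
```

```bash
cat >> h.py <<'E'
def shift(f,r0=10,r1=110):
    import pickle
    g0=gray(pickle.load(open("f0.pkl","rb"))["side"]).astype(np.float32); g=gray(f).astype(np.float32)
    T=g0[r0:r1,55:150]; m=cv2.matchTemplate(g[r0-5:r1+5],T,cv2.TM_CCOEFF_NORMED); _,v,_,l=cv2.minMaxLoc(m)
    q=m[l[1]]; i=l[0]; d=0
    if 0<i<len(q)-1: d=.5*(q[i-1]-q[i+1])/(q[i-1]-2*q[i]+q[i+1])
    return (i+d-55)/5,round(v,3),l[1]-5
E
python3 - <<'E'
from h import *
import pickle
f=pickle.load(open("f1.pkl","rb"))
for r in ((10,110),(10,70),(50,110),(10,160)): print(r,shift(f,*r))
b=rect(f,f["img"][:,:,::-1]); cv2.imwrite("pics/r1.png",np.clip(b*1.1,0,255).astype(np.uint8)); st()
E
```

```text
(10, 110) (np.float32(9.437887), 0.966, 3)
(10, 70) (np.float32(9.600863), 0.97, 3)
(50, 110) (np.float32(9.416774), 0.968, 3)
(10, 160) (np.float32(9.373114), 0.893, 0)
 t=18.63 loc [ 0.0021 -0.0922  0.0492] F [-0.26  8.95  5.25] gap 0.158
```

View pics/r1.png

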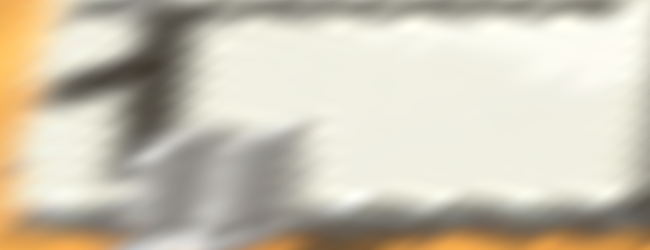

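Image shift is 9.4 mm and live reading by force is about 18 mm, so about 19 mm remains (≈4.3 mm of rod). I'll approach in stages, re-measuring as I go.

Run:
```python
from h import *
import pickle
y=-.0937; r=[]
for tgt in (-.0944,-.0955):
    while loc(get_state()["position"])[1]>tgt+.0001:
        y-=.0004; move_l(W((.0021,y,.0492)),.012); sleep(.05)
    sleep(.1); f=avg("side",6); print("cmd %.4f"%y,"F %.2f"%fmean(),shift(f),shift(f,10,70)); st()
pickle.dump(f,open("f2.pkl","wb")); print(y)
```

```text
cmd -0.0973 F 12.34 (np.float32(20.428837), 0.971, 1) (np.float32(20.863361), 0.975, 0)
 t=21.83 loc [ 0.0021 -0.0946  0.0492] F [ 0.55 12.72  5.7 ] gap 0.159
cmd -0.0985 F 14.08 (np.float32(24.04282), 0.971, 2) (np.float32(24.443762), 0.975, 1)
 t=23.23 loc [ 0.0021 -0.0954  0.0492] F [ 0.74 13.83  4.4 ] gap 0.160
-0.09849999999999998
```

Run:
```python
from h import *
import pickle
y=-.0985
while loc(get_state()["position"])[1]>-.0962:
    y-=.0003; move_l(W((.0021,y,.0492)),.012); sleep(.06)
sleep(.1); f=avg("side",8); print("cmd %.4f"%y,"F %.2f"%fmean(),shift(f),shift(f,10,70)); st()
pickle.dump(f,open("f3.pkl","wb"))
b=rect(f,f["img"][:,:,::-1])*1.1; a=cv2.resize(f["img"][160:200,232:272,::-1]*1.1,None,fx=8,fy=8,interpolation=2)
o=np.zeros((570,650,3)); o[:250]=b; o[250:,:320]=a
a0=cv2.resize(pickle.load(open("f0.pkl","rb"))["side"]["img"][160:200,232:272,::-1]*1.1,None,fx=8,fy=8,interpolation=2); o[250:,325:645]=a0
cv2.imwrite("pics/r3.png",np.clip(o,0,255).astype(np.uint8))
```

```text
cmd -0.0997 F 14.90 (np.float32(27.375492), 0.974, 1) (np.float32(27.615707), 0.977, -1)
 t=25.07 loc [ 0.0022 -0.0962  0.0492] F [ 1.52 15.42  5.07] gap 0.156
```

View pics/r3.png

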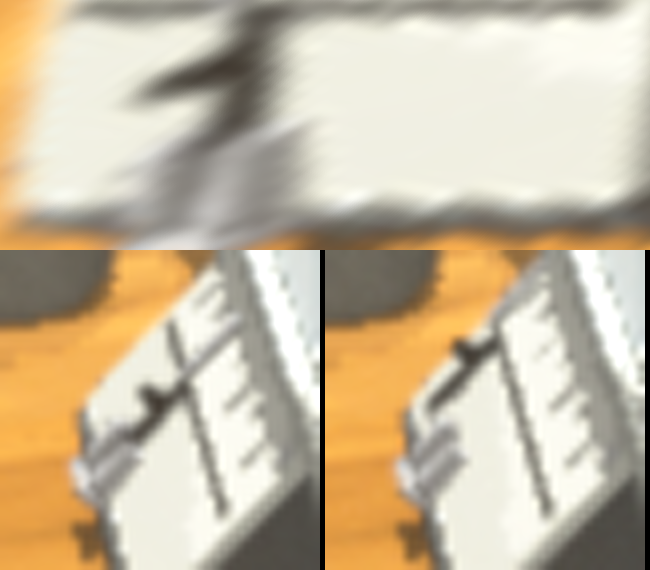

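The bar (bottom left) now runs into the clip between its lugs, with a shift of 27.5 mm against 28–29.4 estimated to centre. I'll nudge about 1 mm more on the scale, hold, check, then ease back home slowly.

Run:
```python
from h import *
import pickle
y=-.0997
while loc(get_state()["position"])[1]>-.09640:
    y-=.00015; move_l(W((.0021,y,.0492)),.01); sleep(.06)
sleep(.1); f=avg("side",8); pickle.dump(f,open("f4.pkl","wb")); print("cmd %.4f"%y,"F %.2f"%fmean(),shift(f),shift(f,10,70)); st()
sleep(1.3); st("held")
```

```text
cmd -0.1001 F 15.70 (np.float32(28.184519), 0.96, 2) (np.float32(27.987116), 0.969, 5)
 t=26.59 loc [ 0.0021 -0.0965  0.0492] F [ 0.99 16.15  5.71] gap 0.158
held t=27.89 loc [ 0.0021 -0.0965  0.0492] F [ 0.68 15.5   4.78] gap 0.156
```

Run:
```python
from h import *
move_l(W((.0021,-.0865,.0492)),.007); sleep(.2); st("eased"); print(fmean())
y=-.0865
for i in range(25):
    y+=.0004; move_l(W((.0021,y,.0492)),.008); f=fmean(3); print("%.4f %.4f %.2f"%(y,loc(get_state()["position"])[1],f))
    if f<-4: break
```

```text
eased t=30.19 loc [ 0.0021 -0.0868  0.0492] F [-0.49  1.54  5.19] gap 0.162
2.0021550677167905
-0.0861 -0.0864 1.91
-0.0857 -0.0860 2.05
-0.0853 -0.0856 1.70
-0.0849 -0.0852 1.70
-0.0845 -0.0848 2.18
-0.0841 -0.0843 2.20
-0.0837 -0.0840 1.79
-0.0833 -0.0836 1.78
-0.0829 -0.0832 1.79
-0.0825 -0.0828 2.00
-0.0821 -0.0824 1.84
-0.0817 -0.0820 1.47
-0.0813 -0.0816 2.01
-0.0809 -0.0815 0.55
-0.0805 -0.0814 0.32
-0.0801 -0.0814 -1.61
-0.0797 -0.0814 -3.05
-0.0793 -0.0814 -4.47
```

Rod is against its home stop at y −0.0814. I'll release it and shut the guard.

Run:
```python
from h import *
move_l(W((.0021,-.0814,.0492)),.01); sleep(.1); st("home")
let_go(); sleep(.1); move_l(W((.0021,-.0814,.19)),.12); st("up")
movep(W((.004,.0584,.19)),rot(1)); move_l(W((.004,.0584,.103)),.1); st("at guard")
grab(30); st("grip")
move_l(W((.004,-.050,.103)),.06); sleep(.2); st("near"); y=-.050
for i in range(40):
    y-=.0008; move_l(W((.004,y,.103)),.02); f=fmean(3)
    if f>6: break
st("stop %.4f %.2f"%(y,f))
```

```text
home t=36.15 loc [ 0.0021 -0.0818  0.0492] F [-0.26  1.49  5.43] gap 0.157
up t=38.27 loc [ 0.0015 -0.0814  0.1892] F [ 0.04 -0.71 -1.64] gap 1.004
at guard t=39.90 loc [0.0046 0.0583 0.1036] F [ 0.95  0.52 -0.79] gap 1.004
grip t=40.56 loc [0.004  0.0584 0.1032] F [-0.09  0.09  1.64] gap 0.131
near t=42.72 loc [ 0.0045 -0.0501  0.1032] F [ 2.71 -0.99  4.7 ] gap 0.136
stop -0.0636 8.06 t=47.82 loc [ 0.0045 -0.0615  0.1032] F [6.49 7.54 4.51] gap 0.133
```

Total guard travel was 0.0584 to −0.0615, about 0.120 m, so it is fully shut. Release, retreat and check.

Run:
```python
from h import *
move_l(W((.004,-.0617,.103)),.02); sleep(.1); st()
let_go(); sleep(.1); move_l(W((.004,-.0617,.22)),.12)
set_joints([-1.395,0.326,-0.193,1.052,0,1.437]); st("away")
f=save("top","t9.png",(180,110,400,310),3); g=save("side","s9.png")
for n,z in [("go_gauge",0),("brush",0),("tag",0),("oil_bottle",0),("guard_grip",.117)]:
  for c in("side","top"): print(n,c,[np.round(x["centre"],1).tolist() for x in tip_of(c,n)[:1]])
```

```text
t=48.17 loc [ 0.0045 -0.0614  0.1032] F [5.26 1.82 5.4 ] gap 0.135
away t=52.43 loc [-0.3245 -0.6273  0.2312] F [-0.27  0.03  0.04] gap 0.996
go_gauge side [[307.5, 257.7]]
go_gauge top [[342.1, 226.4]]
brush side [[365.8, 208.7]]
brush top [[292.8, 152.8]]
tag side [[354.3, 247.9]]
tag top [[298.3, 204.2]]
oil_bottle side [[410.3, 278.9]]
oil_bottle top [[387.0, 164.0]]
guard_grip side [[306.7, 177.3]]
guard_grip top [[298.9, 200.4]]
```

View pics/t9.png

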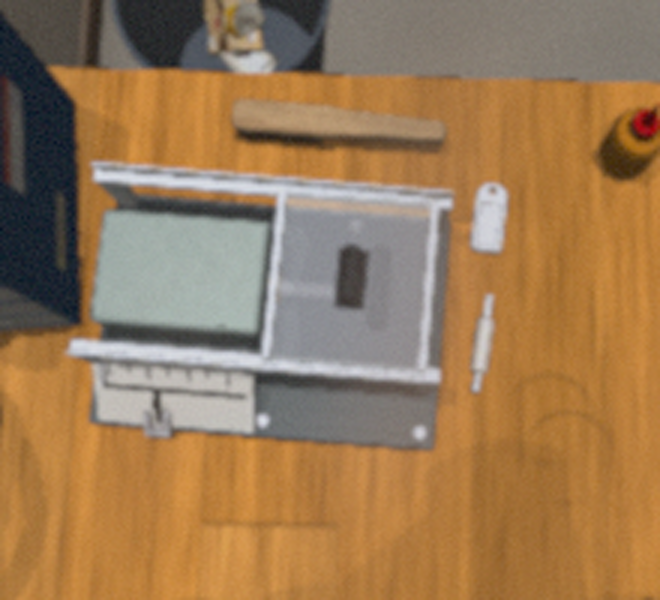

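The top view shows the drag pointer standing between the clip lugs at about (232,247), the guard shut further than at the start, and the grip home. The gauge, tag, brush and bottle are unmoved.

```bash
python3 -c "
from cell import *
print(sign_off(), get_state()['clock'])"
```

```text
the job is handed in; nothing more can be done
the job is handed in; nothing more can be done
```

The load check is done and handed in; the last clock reading, just before sign-off, was about 52.5 s of the 67 s allowed.

- **Guard open:** I slid the guard to its stop, with the handle 58.4 mm along the tester's +y. A free-motion test with the gripper released showed that the guard's own stop was the limit, not the arm.
- **Pull and hold:** I pulled the rod in small steps until the drag pointer had moved about 28.2 mm. I had estimated 28 to 29.4 mm to the middle of the clip. I held it there for well over a second.
- **Ease back:** Still gripping, I eased the rod back at about 7 mm/s until it met its home stop. Backing off before letting go drew it out about 0.4 mm, so it moved that far freely on release.
- **Guard shut:** I slid the guard to its shut stop. The travel was 119.9 mm against the 120 mm given.

**Last checks:** The final top picture shows the drag pointer between the two lugs, the grip home and the guard shut. The gauge, tag, brush and bottle look unmoved.

**Disagreements:**
- The guard seems to have stood about 11 mm short of fully shut at the start.
- One automatic tag detection in the final top picture, at (298, 204), was false; the picture shows the tag in its place.
- The arm blocked the top camera during the pull, so I tracked the pointer from the side view, arm position and force.

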